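# Walk a stuck core insert out of a casting mould

### The job

The aluminium core insert is stuck between two spring plungers in the casting mould on the left. With the soft-faced mallet, walk it forward with light taps on its left and right striking spots in turn, never pressing on it with more than 25 N and without the gripper touching it while it is stuck, until it has come clear of the plungers. Then lay the mallet flat on the bench again, lift the insert out by its pull tab and set it upright on the floor of the steel tray on the right, leaving the beaker and the small bottle undisturbed.

Things in the scene. Friction and masses are not known exactly. Their poses are not given: they have to be found in the camera images.
- mould: Casting mould, fixed on the bench: plate 100 x 164 x 10 mm, on it two blue-grey cheeks, x = -44 to +40 mm, 18 mm thick, tops 46 mm over the bench, inner faces 111.5 mm apart. Open in front, behind and on top. Origin: bench level, midway between the cheeks. +x: the way out for the insert (away from the robot), +y left, z up. Ball nose of a spring plunger in each cheek at x = -38 mm, 29 mm high.
- insert: Aluminium core insert, 0.26-0.4 kg. Block x = -14 to +50 mm, 110 mm wide (y), 38 high; behind it a step to x = -34, 104 wide; two 14 mm pins in front. Origin: on its underside, 10 mm over the bench. Axes as the mould's when square; yaws about 0.025 rad either way, then jams. Starts at mould x = about -33 mm; clear of the plungers past -24 mm. Askew it may wedge when lifted: square it first.
- strike_left (a point): Left striking spot: round mark on the flat rear face (-x side, to the robot), 46 mm left of the middle, 29 mm over the bench. A push in +x here turns the insert about the far plunger at 11 to 16 N, this side going ahead 2 to 5 mm; then it jams and the force climbs 3 to 4 N per mm of further push: now only the other side moves. 4 to 7 taps free it. A push in the middle takes nearly 25 N or more.
- strike_right (a point): Right striking spot: the same, 46 mm to the right of the middle of the rear face.
- insert_tab (a point): Grasp point of the insert: on its upright pull tab, 12 mm thick (insert x, the way to close on it) and 44 mm long (y), 10 mm ahead of the insert's origin. The tab rises from 38 to 72 mm above the insert's underside; this point is 58 mm above it.
- mallet: Soft-faced mallet, 0.3 kg, lying with its handle level. Origin: centre of the head's underside. Head body 58 (x) x 34 x 40 mm; white domed faces 24 mm across end at x = -48 and +48 mm, 20 mm high. Handle with teal rubber sleeve runs to -y, to y = -128 mm, 20 mm wide (x), 26 high, its middle 20 mm above the head's underside. A black block heater, about 0.13 m high, stands between mallet and mould: carry over it.
- mallet_grip (a point): Grasp point on the mallet's sleeve, 44 mm from the head's axis, 20 mm over the bench; 20 mm wide along the mallet's x, the way to close on it. Grip hard (100 N): a push on the face twists the handle in the fingers.
- mallet_face (a point): Middle of the mallet's +x striking face, 20 mm above the head's underside. With that underside about 10 mm over the bench the face meets the striking spots squarely.
- tray: Shallow steel tray 180 (x) x 150 (y) x 22 mm, walls and floor 3 mm, fixed. Origin: centre of its underside. The insert fits with its 110 mm side along the tray's x.
- beaker: Loose small glass beaker, 54 mm across, 70 mm high; a bystander. Origin: centre of its underside.
- bottle_small: Loose white bottle with a blue cap, 40 mm across, 75 mm high; a bystander. Origin: centre of its underside.

How it is judged (in metres and radians):
On the way, in this order (a step that is already met when the one before it is completed fails the run):
1. the insert has been driven clear of the plungers (x of insert in the frame of mould above -0.024 m), for 0.2 s.
2. the mallet is laid down on the bench (contact force between the fingers and mallet below 0.1 N and height (world z) of mallet below 0.006 m), for 0.2 s.
At the end, for the whole second after the job is handed in: The insert stands upright (within 0.1 rad) on the tray's floor, its origin within 75 mm in x and 60 mm in y of the tray's centre and under 7 mm above its underside; the mallet lies flat on the bench (under 6 mm high, within 0.15 rad), over 120 mm from the tray's centre; both at rest (x of insert in the frame of tray between -0.075 and 0.075 m and y of insert in the frame of tray between -0.06 and 0.06 m and z of insert in the frame of tray below 0.007 m and angle between insert's own z axis and vertical below 0.1 rad and linear speed of each of insert, mallet below 0.01 m/s and height (world z) of mallet below 0.006 m and angle between mallet's own z axis and vertical below 0.15 rad and horizontal distance between mallet and tray above 0.12 m); the robot touches nothing.
It fails at once if the mallet presses on the insert with more than 25 N (contact force between mallet and insert above 25 N).
It fails at once if the gripper or the arm pushes or pulls on the insert while it is still between the plungers (x of insert in the frame of mould below -0.027 m and contact force between any of the fingers, the arm and insert above 1 N).
It fails at once if the beaker or the small bottle is shifted by more than 20 mm (distance of any of beaker, bottle_small from where it was at the start of the episode above 0.02 m).
It also fails if it takes over 72 s, if anything falls off the work surface, if the arm or the gripper's body presses on something with over 40 N, if the wrist force passes 120 N, or if a joint passes its speed limit or range.

### The arm

A 7-joint arm with a two-finger parallel gripper is mounted at the origin on a cart in front of the work surface, level with it; the furniture and walls round the work are solid. World frame = base frame: x ahead of the robot, y to its left, z up, the work surface at z = 0. Lengths are in mm, angles in degrees, forces in N, time in s.
With the tool pointing down it reaches from about 350 to 900 mm from the base axis. Payload 19.9 kg.
Tool frame: the origin (TCP) lies between the finger pads; the fingertips stand 25 mm ahead of it and the grasp point (between the pads) lies 6 mm ahead of it; x points along the fingers, y is the direction in which the jaws open and shut, and the axes are right-handed (so a half turn about x gives the same grasp; the last joint's range is limited). The gripper opens to 94 mm and grips with 3 to 60 N. Pads are 16 mm wide; open, the fingers measure 119 mm over their backs; the gripper's body (75 mm by 177 mm) begins 78 mm behind the grasp point.
Start: joints at [-77.321, 23.915, -0.59, 92.452, 0.269, 63.638, -3.037], TCP at [162.356, 603.524, 230.425] pointing down, gripper open.
Joint ranges: [-161.28, 161.28], [-22.2, 115.67], [-73.04, 71.86], [3.21, 147.25], [-68.34, 248.33], [10.77, 114.83], [-161.83, 161.83]. Speed limits (degrees/s): [108.29, 108.29, 136.94, 136.94, 172.46, 172.46, 172.46].

### API

Orientations are given as [roll, pitch, yaw] about the fixed x, y, z axes, in that order (R = Rz(yaw) Ry(pitch) Rx(roll)).
In Python, from bench import * gives the robot as it stands.
- The arm moves only by the shell command python3 -m crank 'ROWS' [FORCE]. ROWS is JSON, a list that holds one entry, the list of rows, each a list of 7 numbers: the shift along the world's x, y, z in mm, then the turn, a rotation vector about the world's x, y, z in degrees, then the finger opening in mm, from 0 to 94. In form: [[[tx, ty, tz, wx, wy, wz, fingers], ...]]. A call has 1 to 8 rows; each row is the pose to reach, as a shift and turn from the pose commanded when the call began; what a row does not reach only later rows make up. A row lasts 1/8 s, in which the tool goes at most 62.5 mm and 10.7 degrees, less where a joint would pass 70% of its speed; a pose out of reach is approached as far as the arm can. A call with a gripper value outside its range is refused whole. The fingers move at their own pace and stop on an object; FORCE is the grip in N (left out, the last holds). Time passes only in rows, so rows that repeat a pose let the fingers close. It gives the time, the measured TCP pose, the force and the opening at its end, in the units of the state.
- get_state(): the state, without advancing time (a new reading comes with each control period).
- grab_frame(name): name is "side" or "top"; returns a dict with "color" (384x512x3 uint8, red, green, blue), "z_map" (384x512 float32, mm along the optical axis (not along the pixel's ray), 0 where there is no reading), "vertical_fov" (degrees; the focal length in pixels is half the picture's height over the tangent of half this angle, whatever the lens; pixels are square), "cx", "cy" (the principal point, pixels), "dist_coeffs" ([k1, k2, p1, p2, k3] as OpenCV has them; the pictures are not rectified), "camera_from_world" (4x4, takes a point from world to camera coordinates). Camera axes: x right, y down, z forward; pixel columns grow to the right and rows downward; lengths in mm; the calibration is good to about 2 mm. A picture is of the moment at which its call begins.
- finish_job(): hands the job in, once; it reports no verdict.
Trained networks look in the newest picture that a camera, given by its name, has taken for a name from the list of things; names that differ only in an ending like _2 or _b are one class to them, and where a whole thing is asked for, a point or a joint stands for the part that bears it (a point fixed in the world has none). Each returns a list of dicts, best first, with "confidence" (0 to 1); they miss things now and then, are a little off and sometimes report something else, mostly with a low value. They report only what shows in the picture. A call takes as long as a camera call.
- search_frame(camera, target): "at" ([x, y, z] in mm, in world coordinates, good to about 4 mm: the middle of the surface that is visible of it).
- place_of(camera, target): "at" ([x, y, z] in mm, in world coordinates, good to about 4 mm: a listed point, or the origin of a listed thing).
The state is a dict: "time_s": time; "joint_pos": joint angles; "qd": joint speeds; "joint_efforts": joint torques, N m; "eef_pos": TCP position; "eef_rot": TCP orientation; "force": force on the tool from outside, world axes, zero at the start; "wrist_torque": the same for the moment, N m; "finger_gap": finger opening in mm.
Only numpy, scipy, OpenCV 4.12 (cv2) and the standard library are available. Lean on these libraries where they do the work, as an engineer would, in place of code of your own. Each camera call takes 0.05 s, during which the arm holds its last target. There are 200 camera calls.

## Working session

There is one attempt and no reset: what is moved stays moved. The work goes in short steps, Python scripts to look and compute and a shell command to move; the robot and the scene stay as the last step left them, time stands still between calls to the robot, and variables do not carry over. Pictures are saved under pics/ and viewed, about 8 in all and at most 12, crops included, and the job is handed in when it is done.

```bash
ls; mkdir -p pics; cat > h.py <<'E'
from bench import *
import numpy as np, cv2
def K(f):
    h=f["color"].shape[0]; fl=h/2/np.tan(np.radians(f["vertical_fov"])/2)
    return np.array([[fl,0,f["cx"]],[0,fl,f["cy"]],[0,0,1]])
def cloud(f):
    h,w=f["z_map"].shape; u,v=np.meshgrid(np.arange(w),np.arange(h))
    p=cv2.undistortPoints(np.stack([u,v],-1).reshape(-1,1,2).astype(np.float64),K(f),np.array(f["dist_coeffs"],float)).reshape(h,w,2)
    z=f["z_map"]; c=np.stack([p[...,0]*z,p[...,1]*z,z],-1)
    T=np.array(f["camera_from_world"]); P=(c-T[:3,3])@T[:3,:3]; P[z<=0]=np.nan
    return P
def save(f,n,crop=None,s=1):
    c=f["color"][...,::-1]
    if crop: c=c[crop[1]:crop[3],crop[0]:crop[2]]
    cv2.imwrite("pics/"+n+".png",cv2.resize(c,None,fx=s,fy=s,interpolation=cv2.INTER_CUBIC))
E
python3 - <<'E'
from h import *
s=get_state();print({k:np.round(v,2).tolist() for k,v in s.items()})
fs={}
for c in("top","side"):
    f=grab_frame(c);fs[c]=f;np.savez("f_"+c,**f)
    for n in "mould insert strike_left strike_right insert_tab mallet mallet_grip mallet_face tray beaker bottle_small".split():
        print(c,n,[(np.round(d["at"]).tolist(),round(d["confidence"],2)) for d in place_of(c,n)[:2]])
cv2.imwrite("pics/a.png",np.hstack([cv2.resize(fs[c]["color"][...,::-1],(400,300)) for c in fs]))
save(fs["top"],"top",s=1.5)
E
```

```text
pics
{'time_s': 0.0, 'joint_pos': [-77.32, 23.95, -0.59, 92.48, 0.27, 63.64, -3.03], 'qd': [-0.0, 0.02, 0.01, -0.13, -0.05, -0.1, 0.08], 'joint_efforts': [0.0, -85.13, 0.64, -42.6, -0.05, 0.02, 0.0], 'eef_pos': [162.26, 603.22, 229.84], 'eef_rot': [-87.13, 89.93, -102.18], 'force': [0.16, -0.21, 0.04], 'wrist_torque': [0.03, 0.04, -0.05], 'finger_gap': 94.2}
top mould [([514.0, 402.0, 2.0], 0.63)]
top insert [([532.0, -41.0, 23.0], 0.28), ([468.0, 467.0, 30.0], 0.21)]
top strike_left [([471.0, 468.0, 31.0], 0.73)]
top strike_right [([440.0, 385.0, 28.0], 0.68), ([699.0, -46.0, -1.0], 0.34)]
top insert_tab [([498.0, 411.0, 66.0], 0.77)]
top mallet [([569.0, -40.0, -0.0], 0.83)]
top mallet_grip [([526.0, -38.0, 21.0], 0.77), ([497.0, 408.0, 66.0], 0.64)]
top mallet_face [([572.0, -89.0, 22.0], 0.58)]
top tray [([478.0, -332.0, -3.0], 0.94)]
top beaker [([649.0, -269.0, 0.0], 0.7)]
top bottle_small [([700.0, -49.0, -1.0], 0.66), ([497.0, 410.0, 64.0], 0.42)]
side mould [([524.0, 400.0, -2.0], 0.69)]
side insert [([487.0, 415.0, 10.0], 0.73)]
side strike_left [([473.0, 468.0, 27.0], 0.89), ([572.0, -42.0, 0.0], 0.68)]
side strike_right [([439.0, 381.0, 31.0], 0.71)]
side insert_tab [([500.0, 410.0, 70.0], 0.86), ([702.0, -54.0, 0.0], 0.45)]
side mallet [([575.0, -41.0, 1.0], 0.53)]
side mallet_grip [([703.0, -51.0, 1.0], 0.7), ([529.0, -41.0, 19.0], 0.57)]
side mallet_face [([572.0, -89.0, 16.0], 0.7)]
side tray [([476.0, -327.0, -6.0], 0.88)]
side beaker [([654.0, -271.0, 1.0], 0.6)]
side bottle_small [([653.0, -269.0, 0.0], 0.6), ([702.0, -51.0, 1.0], 0.44)]
```

View pics/top.png

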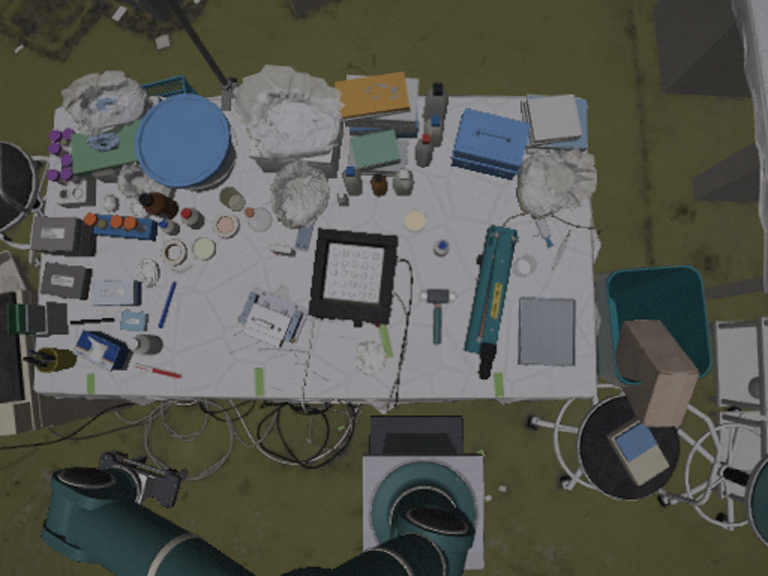

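View pics/a.png

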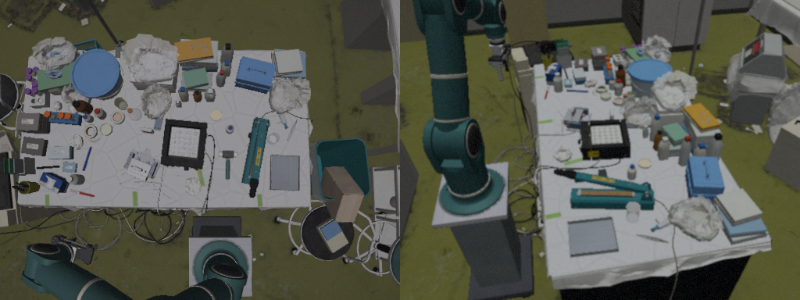

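```bash
python3 - <<'E'
from h import *
from scipy.spatial.transform import Rotation as R
print(np.round(R.from_euler('xyz',get_state()["eef_rot"],degrees=True).as_matrix(),3))
f=dict(np.load("f_top.npz",allow_pickle=True)); P=cloud(f)
import sys
def grid(x0,x1,y0,y1,st):
    print("cols y:",list(range(y1,y0,-st)))
    for x in range(x1,x0,-st):
        r=[]
        for y in range(y1,y0,-st):
            m=(P[...,0]<=x)&(P[...,0]>x-st)&(P[...,1]<=y)&(P[...,1]>y-st)
            r.append("%4.0f"%np.nanmax(P[m][:,2]) if m.any() else "   .")
        print("%4d"%x," ".join(r))
grid(360,720,-420,560,35)
def rect(lo,hi,x,y):
    m=(P[...,2]>lo)&(P[...,2]<hi)&(P[...,0]>x[0])&(P[...,0]<x[1])&(P[...,1]>y[0])&(P[...,1]<y[1])
    q=P[m][:,:2].astype(np.float32); r=cv2.minAreaRect(q); print(len(q),np.round(cv2.boxPoints(r)).tolist(),r, q.mean(0))
rect(28,60,(535,620),(-100,20))   # mallet head
rect(18,45,(430,545),(-80,0))  # handle
rect(38,52,(400,620),(320,500)) # cheeks/insert
rect(65,95,(450,560),(360,460)) # tab
save(f,"mould",(140,170,320,250),4)
E
```

```text
[[ 0.     0.26   0.966]
 [-0.     0.966 -0.26 ]
 [-1.    -0.     0.   ]]
cols y: [560, 525, 490, 455, 420, 385, 350, 315, 280, 245, 210, 175, 140, 105, 70, 35, 0, -35, -70, -105, -140, -175, -210, -245, -280, -315, -350, -385]
 720    8    8    5    7   62   66   64   11   93   92   95  100   99   99   89    7   55   79   46    6   93  109  109    7    7   24   19    7
 685    7    7    6    5   47   63   56    4   93   80   82   81   79   94   89   24    4   61    9    6   62  121  117   71   74    5   10    7
 650    9    7    6    8    8    5    5   84   92   82   80   82   81   92   36   21    9    7    5    6  128  128   61   73   72    6    6    5
 615    7    8   10   48   10    5    9   91   91   82   82   79   79   93    6   29   42   46   26    5  140  141   58    6    6    7    6    8
 580    8    7   48   51   38   16   17   93   91   90   92   87   90   93   22   31   46   46   34   47  151  149   53   24   27   25   26   24
 545    7    7   51   53   51   53   52   93   92  121  121  121  113   92   12   14   37   39    8   68  157  156    7   26   11    8   11   25
 51
[... 783 characters left out ...]
0]] ((562.2529296875, -39.29276657104492), (91.42455291748047, 49.678646087646484), 84.85065460205078) [568.7715  -39.60533]
137 [[447.0, -50.0], [542.0, -50.0], [542.0, -30.0], [448.0, -29.0]] ((494.8925476074219, -39.90489959716797), (20.187299728393555, 94.93140411376953), 89.45494079589844) [493.6036 -39.865 ]
735 [[427.0, 355.0], [528.0, 316.0], [582.0, 456.0], [482.0, 495.0]] ((504.86541748046875, 405.51947021484375), (149.8473358154297, 107.98410034179688), 68.77684020996094) [499.61795 405.91827]
41 [[482.0, 391.0], [493.0, 386.0], [510.0, 426.0], [498.0, 431.0]] ((495.91680908203125, 408.3374328613281), (43.442569732666016, 12.259551048278809), 67.80940246582031) [495.6347 407.206 ]
```

View pics/mould.png

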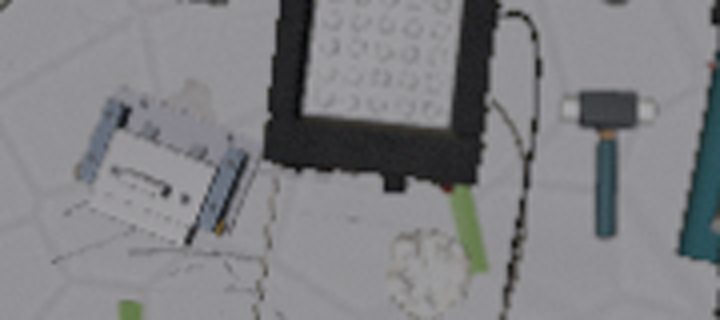

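```bash
python3 - <<'E'
from h import *
for c in("top","side"):
    f=dict(np.load(f"f_{c}.npz",allow_pickle=True)); P=cloud(f)
    for x in range(380,700,20):
        m=(abs(P[...,0]-x)<12)&(P[...,1]>-250)&(P[...,1]<-55)&(P[...,2]>30)&(P[...,2]<230)
        q=P[m]
        if len(q): 
            h=q[q[:,2]>90]; print(c,x,"ymax>30 %.0f ymin %.0f zmax %.0f"%(q[:,1].max(),q[:,1].min(),q[:,2].max()), "ymax>90 %.0f"%h[:,1].max() if len(h) else "")
    # handle & head side
    m=(P[...,2]>15)&(P[...,2]<50)&(P[...,0]>430)&(P[...,0]<530)&(P[...,1]>-75)&(P[...,1]<-5)
    print(P[m].mean(0),P[m].min(0),P[m].max(0))
f=dict(np.load("f_side.npz",allow_pickle=True)); save(f,"side",(170,160,330,300),4)
E
```

```text
top 380 ymax>30 -120 ymin -153 zmax 193 ymax>90 -120
top 400 ymax>30 -124 ymin -161 zmax 191 ymax>90 -124
top 420 ymax>30 -107 ymin -165 zmax 183 ymax>90 -126
top 440 ymax>30 -107 ymin -166 zmax 181 ymax>90 -126
top 460 ymax>30 -113 ymin -171 zmax 172 ymax>90 -131
top 480 ymax>30 -118 ymin -176 zmax 167 ymax>90 -135
top 500 ymax>30 -123 ymin -201 zmax 162 ymax>90 -140
top 520 ymax>30 -127 ymin -205 zmax 157 ymax>90 -145
top 540 ymax>30 -130 ymin -210 zmax 152 ymax>90 -149
top 560 ymax>30 -57 ymin -214 zmax 151 ymax>90 -153
top 580 ymax>30 -57 ymin -217 zmax 142 ymax>90 -157
top 600 ymax>30 -143 ymin -222 zmax 137 ymax>90 -162
top 620 ymax>30 -142 ymin -248 zmax 131 ymax>90 -167
top 640 ymax>30 -150 ymin -249 zmax 126 ymax>90 -170
top 660 ymax>30 -141 ymin -249 zmax 121 ymax>90 -175
top 680 ymax>30 -56 ymin -240 zmax 117 ymax>90 -179
[488.94109492 -39.42721834  30.33334588] [447.44874731 -50.1670652   15.24509635] [529.91454666 -29.46183507  40.30799585]
side 380 ymax>30 -122 ymin -153 zmax 191 ymax>90 -122
side 400 ymax>30 -124 ymin -184 zmax 187 ymax>90 -124
side 420 ymax>30 -118 ym
[... 151 characters left out ...]
>30 -125 ymin -204 zmax 167 ymax>90 -138
side 500 ymax>30 -128 ymin -206 zmax 162 ymax>90 -141
side 520 ymax>30 -138 ymin -211 zmax 158 ymax>90 -149
side 540 ymax>30 -141 ymin -216 zmax 152 ymax>90 -149
side 560 ymax>30 -55 ymin -220 zmax 148 ymax>90 -156
side 580 ymax>30 -56 ymin -223 zmax 143 ymax>90 -161
side 600 ymax>30 -151 ymin -228 zmax 136 ymax>90 -166
side 620 ymax>30 -156 ymin -249 zmax 132 ymax>90 -171
side 640 ymax>30 -169 ymin -250 zmax 124 ymax>90 -172
side 660 ymax>30 -173 ymin -249 zmax 120 ymax>90 -173
side 680 ymax>30 -55 ymin -243 zmax 114 ymax>90 -181
[451.55614579 -45.64936941  19.59061946] [440.97722308 -49.67063806  15.31313324] [468.21567156 -42.1747436   25.6114151 ]
```

View pics/side.png

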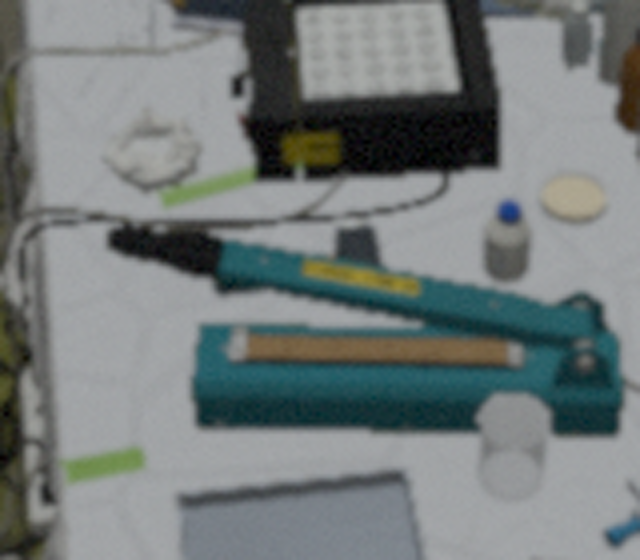

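```bash
python3 -m crank '[[[45,-80,20,0,0,2,94],[90,-160,20,0,0,4,94],[135,-240,20,0,0,6,94],[180,-320,20,0,0,8,94],[225,-400,20,0,0,10,94],[270,-480,20,0,0,12,94],[320,-560,10,0,0,15,94],[366,-643,0,0,0,15,94]]]' 60 && python3 -m crank '[[[0,0,-20,0,0,0,94],[0,0,-50,0,0,0,94]]]'
```

```text
time_s: 2.2
eef_pos: [408.8, 168.2, 244.5]
eef_rot: [36.8, 89.9, 36.8]
force: [1.5, 0.5, -0.2]
finger_gap: 94.1
time_s: 2.45
eef_pos: [408.8, 169.7, 194.2]
eef_rot: [31.7, 89.9, 31.6]
force: [0.5, 0.1, -0.4]
finger_gap: 94.3
```

```bash
cat > st.py <<'E'
from h import *
from scipy.spatial.transform import Rotation as R
s=get_state();M=R.from_euler('xyz',s["eef_rot"],degrees=True).as_matrix()
print(np.round(s["time_s"],2),np.round(s["eef_pos"],1),"ytool ang %.1f"%np.degrees(np.arctan2(M[1,1],M[0,1])),"xtool",np.round(M[:,0],3),"j",np.round(s["joint_pos"]),"F",np.round(s["force"],1),"gap %.1f"%s["finger_gap"])
E
python3 st.py
```

```text
2.45 [408.8 169.7 194.2] ytool ang 89.9 xtool [ 0.002  0.001 -1.   ] j [-42.   8.  17. 120.  -3.  53.  66.] F [ 0.5  0.1 -0.4] gap 94.3
```

```bash
python3 -m crank '[[[30,-50,6,0,0,0,94],[60,-100,6,0,0,0,94],[90,-160,6,0,0,0,94],[119,-210,0,0,0,0,60],[119,-210,0,0,0,0,60],[119,-210,0,0,0,0,60],[119,-210,0,0,0,0,60]]]' 60 && python3 st.py && python3 - <<'E'
from h import *
for c in("top","side"):
    f=grab_frame(c);np.savez("g_"+c,**f)
    for n in "mallet mallet_grip mallet_face".split():
        print(c,n,[(np.round(d["at"]).tolist(),round(d["confidence"],2)) for d in place_of(c,n)[:2]])
E
```

```text
time_s: 3.32
eef_pos: [526.8, -38.7, 194.2]
eef_rot: [77.6, 90.0, 77.6]
force: [0.2, -0.1, 0.3]
finger_gap: 60.3
3.32 [526.8 -38.7 194.2] ytool ang 90.0 xtool [ 0.  0. -1.] j [-21.  18.  26. 109.  -9.  55. 100.] F [ 0.2 -0.1  0.3] gap 60.3
top mallet []
top mallet_grip []
top mallet_face []
side mallet [([575.0, -42.0, -0.0], 0.42)]
side mallet_grip [([577.0, -44.0, 3.0], 0.29)]
side mallet_face [([573.0, -88.0, 21.0], 0.7), ([520.0, 403.0, -0.0], 0.51)]
```

```bash
python3 -m crank '[[[5,-1,-50,0,0,0,60],[5,-1,-100,0,0,0,60],[5,-1,-140,0,0,0,60],[5,-1,-165,0,0,0,60],[5,-1,-165,0,0,0,60],[5,-1,-165,0,0,0,0],[5,-1,-165,0,0,0,0],[5,-1,-165,0,0,0,0]]]' 60 && python3 -m crank '[[[0,0,0,0,0,0,0],[0,0,0,0,0,0,0],[0,0,60,0,0,0,0],[0,0,120,0,0,0,0],[0,0,180,0,0,0,0],[0,0,210,0,0,0,0],[0,0,210,0,0,0,0]]]' 60; python3 st.py
```

```text
time_s: 4.72
eef_pos: [532.3, -40.9, 29.6]
eef_rot: [3.9, 90.0, 3.8]
force: [-0.1, 1.0, 0.6]
finger_gap: 33.8
time_s: 5.6
eef_pos: [532.7, -41.0, 240.8]
eef_rot: [9.4, 89.8, 9.3]
force: [0.1, 0.1, -3.1]
finger_gap: 19.4
5.6 [532.7 -41.  240.8] ytool ang 89.9 xtool [ 0.003  0.001 -1.   ] j [-23.  15.  28. 106.  -8.  61.  99.] F [ 0.1  0.1 -3.1] gap 19.4
```

```bash
python3 -m crank '[[[-20,60,0,0,0,8,0],[-40,120,0,0,0,16,0],[-60,180,0,0,0,25,0],[-80,250,0,0,0,34,0],[-100,310,0,0,0,43,0],[-120,370,0,0,0,52,0],[-140,430,0,0,0,61,0],[-157,503,0,0,0,69,0]]]' 60; python3 st.py
```

```text
time_s: 6.6
eef_pos: [380.0, 436.9, 237.2]
eef_rot: [150.2, 89.9, -140.6]
force: [1.6, 0.2, -1.9]
finger_gap: 19.6
6.6 [380.  436.9 237.2] ytool ang 159.2 xtool [-0.002 -0.002 -1.   ] j [-54.  19.   2.  99.  -1.  62. 108.] F [ 1.6  0.2 -1.9] gap 19.6
```

```bash
python3 -m crank '[[[-5,25,-50,0,0,0,0],[-5,25,-100,0,0,0,0],[-5,25,-150,0,0,0,0],[-5,25,-180,0,0,0,0],[-5,25,-194,0,0,0,0],[-5,25,-194,0,0,0,0]]]' 60; python3 st.py; python3 - <<'E'
from h import *
fs=[]
for c in("top","side"):
    f=grab_frame(c);np.savez("g_"+c,**f);fs.append(f)
    for n in "strike_left strike_right insert_tab mallet mallet_face".split():
        print(c,n,[(np.round(d["at"]).tolist(),round(d["confidence"],2)) for d in place_of(c,n)[:2]])
def cr(f,p,s):
    q=cv2.projectPoints(np.array([p],float),cv2.Rodrigues(np.array(f["camera_from_world"])[:3,:3])[0],np.array(f["camera_from_world"])[:3,3],K(f),np.array(f["dist_coeffs"],float))[0].ravel().astype(int)
    print(q);x,y=max(q[0]-s,0),max(q[1]-s,0)
    return cv2.resize(f["color"][y:y+2*s,x:x+2*s,::-1],(400,400),interpolation=cv2.INTER_CUBIC)
cv2.imwrite("pics/b.png",np.hstack([cr(f,(460,420,40),40) for f in fs]))
E
```

```text
time_s: 7.35
eef_pos: [376.2, 460.0, 44.1]
eef_rot: [162.0, 89.9, -129.1]
force: [-0.1, -0.3, -2.6]
finger_gap: 19.6
7.35 [376.2 460.   44.1] ytool ang 158.9 xtool [-0.001 -0.002 -1.   ] j [-55.  34.   1. 104.  -1.  42. 106.] F [-0.1 -0.3 -2.6] gap 19.6
top strike_left [([470.0, 467.0, 29.0], 0.85), ([491.0, 411.0, 11.0], 0.56)]
top strike_right [([443.0, 388.0, 28.0], 0.8)]
top insert_tab [([497.0, 412.0, 64.0], 0.78), ([648.0, -266.0, -1.0], 0.23)]
top mallet []
top mallet_face []
side strike_left [([471.0, 470.0, 27.0], 0.74)]
side strike_right [([438.0, 383.0, 30.0], 0.97)]
side insert_tab [([500.0, 411.0, 69.0], 0.88), ([471.0, 469.0, 28.0], 0.68)]
side mallet [([394.0, 495.0, 16.0], 0.61)]
side mallet_face [([437.0, 477.0, 33.0], 0.73)]
[174 224]
[213 147]
```

View pics/b.png

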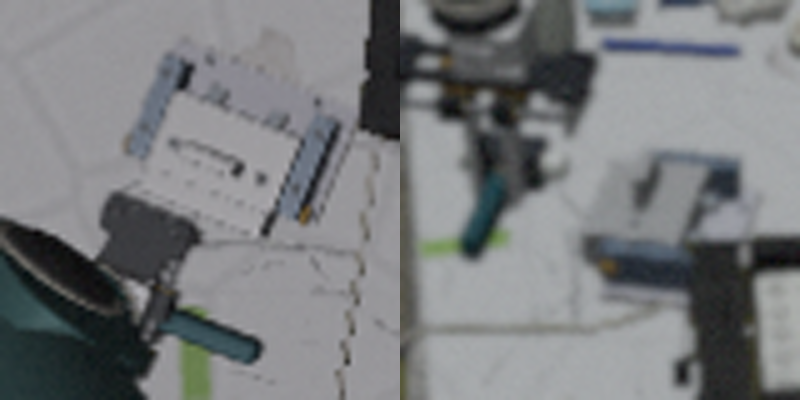

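```bash
python3 -m crank '[[[9,-3.6,-3,0,0,0,0],[19,-7.2,-3,0,0,0,0],[26,-10,-3,0,0,0,0],[28,-10.7,-3,0,0,0,0],[28,-10.7,-3,0,0,0,0]]]' 60; python3 st.py; python3 -m crank '[[[0.93,-0.36,0,0,0,0,0],[1.86,-0.72,0,0,0,0,0],[2.8,-1.07,0,0,0,0,0],[2.8,-1.07,0,0,0,0,0]]]' 60; python3 -m crank '[[[0.93,-0.36,0,0,0,0,0],[1.86,-0.72,0,0,0,0,0],[1.86,-0.72,0,0,0,0,0]]]' 60
```

```text
time_s: 8.57
eef_pos: [404.6, 449.9, 42.1]
eef_rot: [3.5, 90.0, 72.4]
force: [-0.8, 0.1, -3.7]
finger_gap: 19.9
8.57 [404.6 449.9  42.1] ytool ang 158.9 xtool [ 0.  0. -1.] j [-52.  35.   1. 103.  -1.  42. 109.] F [-0.8  0.1 -3.7] gap 19.9
time_s: 9.07
eef_pos: [407.4, 448.8, 42.1]
eef_rot: [-59.0, 90.0, 10.0]
force: [-0.3, -0.4, -3.1]
finger_gap: 19.7
time_s: 9.45
eef_pos: [409.3, 448.1, 42.1]
eef_rot: [-80.3, 90.0, -11.4]
force: [-1.0, 0.0, -3.0]
finger_gap: 19.3
```

```bash
python3 -m crank '[[[0.93,-0.36,0,0,0,0,0],[1.86,-0.72,0,0,0,0,0],[1.86,-0.72,0,0,0,0,0]]]' 60;  python3 -m crank '[[[0.93,-0.36,0,0,0,0,0],[1.86,-0.72,0,0,0,0,0],[1.86,-0.72,0,0,0,0,0]]]' 60
```

```text
time_s: 9.82
eef_pos: [411.3, 447.4, 42.1]
eef_rot: [-51.9, 90.0, 17.0]
force: [-0.0, -0.0, -3.5]
finger_gap: 19.7
time_s: 10.2
eef_pos: [412.8, 446.8, 42.1]
eef_rot: [96.1, 90.0, 165.1]
force: [-1.1, 0.6, -3.1]
finger_gap: 19.6
```

```bash
python3 -m crank '[[[0.93,-0.36,0,0,0,0,0],[1.86,-0.72,0,0,0,0,0],[1.86,-0.72,0,0,0,0,0]]]' 60;  python3 -m crank '[[[0.93,-0.36,0,0,0,0,0],[0.93,-0.36,0,0,0,0,0]]]' 60
```

```text
time_s: 10.58
eef_pos: [413.4, 446.5, 41.9]
eef_rot: [110.7, 89.9, 179.7]
force: [-9.4, 2.0, -0.4]
finger_gap: 19.2
time_s: 10.82
eef_pos: [413.6, 446.4, 41.9]
eef_rot: [111.1, 89.9, -179.9]
force: [-11.5, 2.2, -0.3]
finger_gap: 19.9
```

```bash
python3 -m crank '[[[0.93,-0.36,0,0,0,0,0],[0.93,-0.36,0,0,0,0,0]]]' 60;  python3 -m crank '[[[0.93,-0.36,0,0,0,0,0],[0.93,-0.36,0,0,0,0,0]]]' 60
```

```text
time_s: 11.08
eef_pos: [414.3, 446.4, 41.8]
eef_rot: [106.1, 89.8, 175.2]
force: [-12.7, 3.4, -0.4]
finger_gap: 20.2
time_s: 11.32
eef_pos: [415.2, 446.2, 41.9]
eef_rot: [98.1, 89.8, 167.2]
force: [-13.2, 5.3, -0.8]
finger_gap: 19.6
```

```bash
python3 -m crank '[[[0.93,-0.36,0,0,0,0,0],[0.93,-0.36,0,0,0,0,0]]]' 60;  python3 -m crank '[[[0.93,-0.36,0,0,0,0,0],[0.93,-0.36,0,0,0,0,0]]]' 60
```

```text
time_s: 11.58
eef_pos: [415.9, 446.1, 41.9]
eef_rot: [96.2, 89.8, 165.4]
force: [-13.6, 5.2, -1.2]
finger_gap: 19.6
time_s: 11.82
eef_pos: [416.5, 445.8, 41.8]
eef_rot: [97.9, 89.8, 167.1]
force: [-15.8, 7.3, -0.6]
finger_gap: 19.8
```

```bash
python3 -m crank '[[[0.93,-0.36,0,0,0,0,0],[0.93,-0.36,0,0,0,0,0]]]' 60
```

```text
time_s: 12.08
eef_pos: [416.7, 445.6, 41.8]
eef_rot: [102.6, 89.8, 171.8]
force: [-19.3, 7.1, 1.8]
finger_gap: 19.5
```

```bash
python3 -m crank '[[[-23.3,9,0,0,0,0,0],[-40,-34,0,0,0,0,0],[-56,-77,0,0,0,0,0],[-56,-77,0,0,0,0,0],[-48,-80,0,0,0,0,0],[-43.9,-81.7,0,0,0,0,0],[-43.9,-81.7,0,0,0,0,0]]]' 60; python3 st.py; python3 -m crank '[[[0.93,-0.36,0,0,0,0,0],[1.86,-0.72,0,0,0,0,0],[1.86,-0.72,0,0,0,0,0]]]' 60; python3 -m crank '[[[0.93,-0.36,0,0,0,0,0],[1.86,-0.72,0,0,0,0,0],[1.86,-0.72,0,0,0,0,0]]]' 60
```

```text
time_s: 12.95
eef_pos: [377.1, 362.3, 41.9]
eef_rot: [-60.4, 90.0, 8.5]
force: [-0.4, 0.0, -2.9]
finger_gap: 19.7
12.95 [377.1 362.3  41.9] ytool ang 158.9 xtool [ 0.  0. -1.] j [-48.  29.   1. 115.  -1.  36. 113.] F [-0.4  0.  -2.9] gap 19.7
time_s: 13.32
eef_pos: [378.4, 361.4, 42.1]
eef_rot: [-76.4, 90.0, -7.5]
force: [0.7, -0.1, -4.3]
finger_gap: 19.7
time_s: 13.7
eef_pos: [379.5, 360.9, 42.0]
eef_rot: [119.3, 89.9, -171.7]
force: [-5.2, 0.3, -1.5]
finger_gap: 19.7
```

```bash
python3 -m crank '[[[0.93,-0.36,0,0,0,0,0],[1.86,-0.72,0,0,0,0,0],[1.86,-0.72,0,0,0,0,0]]]' 60; python3 -m crank '[[[0.93,-0.36,0,0,0,0,0],[0.93,-0.36,0,0,0,0,0]]]' 60; python3 -m crank '[[[0.93,-0.36,0,0,0,0,0],[0.93,-0.36,0,0,0,0,0]]]' 60
```

```text
time_s: 14.08
eef_pos: [380.1, 360.4, 41.8]
eef_rot: [121.5, 89.8, -169.4]
force: [-12.4, 3.0, 0.9]
finger_gap: 19.9
time_s: 14.32
eef_pos: [380.8, 360.1, 41.7]
eef_rot: [122.9, 89.8, -168.1]
force: [-13.7, 2.7, 0.6]
finger_gap: 19.4
time_s: 14.58
eef_pos: [381.6, 359.6, 41.7]
eef_rot: [125.4, 89.8, -165.5]
force: [-12.7, 2.4, -0.0]
finger_gap: 19.7
```

```bash
python3 -m crank '[[[0.93,-0.36,0,0,0,0,0],[1.86,-0.72,0,0,0,0,0]]]' 60; python3 -m crank '[[[0.93,-0.36,0,0,0,0,0],[0.93,-0.36,0,0,0,0,0]]]' 60
```

```text
time_s: 14.82
eef_pos: [382.7, 358.8, 41.5]
eef_rot: [129.5, 89.7, -161.4]
force: [-20.0, 3.1, 1.2]
finger_gap: 19.8
time_s: 15.08
eef_pos: [383.4, 358.3, 41.3]
eef_rot: [131.6, 89.7, -159.3]
force: [-17.6, 1.0, -0.8]
finger_gap: 19.5
```

```bash
python3 -m crank '[[[0.93,-0.36,0,0,0,0,0],[0.93,-0.36,0,0,0,0,0]]]' 60;
```

```text
time_s: 15.32
eef_pos: [383.9, 357.8, 41.2]
eef_rot: [133.1, 89.7, -157.8]
force: [-20.5, 0.7, -0.3]
finger_gap: 19.7
```

```bash
python3 -m crank '[[[-23.3,9,0.5,0,0,0,0],[-7,52,0.5,0,0,0,0],[9.7,95,0.5,0,0,0,0],[9.7,95,0.5,0,0,0,0],[18,91.6,0.5,0,0,0,0],[23.8,89.4,0.5,0,0,0,0],[23.8,89.4,0.5,0,0,0,0]]]' 60; python3 st.py; python3 -m crank '[[[0.93,-0.36,0,0,0,0,0],[1.86,-0.72,0,0,0,0,0],[1.86,-0.72,0,0,0,0,0]]]' 60; python3 -m crank '[[[0.93,-0.36,0,0,0,0,0],[1.86,-0.72,0,0,0,0,0],[1.86,-0.72,0,0,0,0,0]]]' 60
```

```text
time_s: 16.2
eef_pos: [412.3, 446.1, 42.7]
eef_rot: [-98.3, 90.0, -29.5]
force: [-0.6, 0.5, -3.3]
finger_gap: 19.5
16.2 [412.3 446.1  42.7] ytool ang 158.8 xtool [ 0. -0. -1.] j [-51.  35.   1. 102.  -1.  42. 110.] F [-0.6  0.5 -3.3] gap 19.5
time_s: 16.58
eef_pos: [413.3, 446.5, 42.6]
eef_rot: [-38.8, 90.0, 30.1]
force: [0.3, 0.3, -3.4]
finger_gap: 19.7
time_s: 16.95
eef_pos: [415.2, 445.7, 42.6]
eef_rot: [-95.5, 90.0, -26.6]
force: [-0.8, 0.2, -3.6]
finger_gap: 19.1
```

```bash
python3 -m crank '[[[0.93,-0.36,0,0,0,0,0],[1.86,-0.72,0,0,0,0,0],[1.86,-0.72,0,0,0,0,0]]]' 60; python3 -m crank '[[[0.93,-0.36,0,0,0,0,0],[1.86,-0.72,0,0,0,0,0],[1.86,-0.72,0,0,0,0,0]]]' 60
```

```text
time_s: 17.32
eef_pos: [415.9, 445.4, 42.4]
eef_rot: [114.2, 89.9, -176.8]
force: [-7.0, 1.0, -0.6]
finger_gap: 19.4
time_s: 17.7
eef_pos: [416.7, 445.3, 42.3]
eef_rot: [107.9, 89.8, 176.9]
force: [-12.4, 3.7, -0.8]
finger_gap: 19.6
```

```bash
python3 -m crank '[[[0.93,-0.36,0,0,0,0,0],[0.93,-0.36,0,0,0,0,0]]]' 60; python3 -m crank '[[[0.93,-0.36,0,0,0,0,0],[0.93,-0.36,0,0,0,0,0]]]' 60
```

```text
time_s: 17.95
eef_pos: [417.4, 445.2, 42.4]
eef_rot: [102.9, 89.8, 172.0]
force: [-11.9, 5.1, -0.4]
finger_gap: 19.7
time_s: 18.2
eef_pos: [418.2, 445.1, 42.4]
eef_rot: [96.9, 89.8, 166.0]
force: [-13.1, 5.1, -0.1]
finger_gap: 19.5
```

```bash
python3 -m crank '[[[0.93,-0.36,0,0,0,0,0],[0.93,-0.36,0,0,0,0,0]]]' 60; python3 -m crank '[[[0.93,-0.36,0,0,0,0,0],[0.93,-0.36,0,0,0,0,0]]]' 60
```

```text
time_s: 18.45
eef_pos: [419.1, 444.8, 42.4]
eef_rot: [93.8, 89.8, 163.0]
force: [-12.5, 6.6, -1.0]
finger_gap: 19.6
time_s: 18.7
eef_pos: [419.9, 444.6, 42.4]
eef_rot: [91.9, 89.8, 161.0]
force: [-13.1, 6.7, -0.5]
finger_gap: 19.6
```

```bash
python3 -m crank '[[[0.93,-0.36,0,0,0,0,0],[0.93,-0.36,0,0,0,0,0]]]' 60; python3 st.py
```

```text
time_s: 18.95
eef_pos: [420.7, 444.4, 42.4]
eef_rot: [88.1, 89.8, 157.2]
force: [-14.2, 8.2, -1.6]
finger_gap: 19.7
18.95 [420.7 444.4  42.4] ytool ang 159.1 xtool [-0.003  0.001 -1.   ] j [-50.  36.   1. 102.  -1.  43. 111.] F [-14.2   8.2  -1.6] gap 19.7
```

```bash
python3 -m crank '[[[0.93,-0.36,0,0,0,0,0],[0.93,-0.36,0,0,0,0,0]]]' 60
```

```text
time_s: 19.2
eef_pos: [421.2, 444.3, 42.4]
eef_rot: [90.3, 89.8, 159.5]
force: [-16.3, 7.5, 0.8]
finger_gap: 19.8
```

```bash
python3 -m crank '[[[0.93,-0.36,0,0,0,0,0],[0.93,-0.36,0,0,0,0,0]]]' 60
```

```text
time_s: 19.45
eef_pos: [421.4, 444.1, 42.3]
eef_rot: [97.6, 89.7, 166.8]
force: [-20.5, 8.0, 2.2]
finger_gap: 19.2
```

```bash
python3 -m crank '[[[-23.3,9,0,0,0,0,0],[-40,-34,0,0,0,0,0],[-57,-78,0,0,0,0,0],[-57,-78,0,0,0,0,0],[-49,-81.4,0,0,0,0,0],[-45,-83,0,0,0,0,0],[-45,-83,0,0,0,0,0]]]' 60; python3 st.py; python3 -m crank '[[[0.93,-0.36,0,0,0,0,0],[1.86,-0.72,0,0,0,0,0],[1.86,-0.72,0,0,0,0,0]]]' 60;python3 -m crank '[[[0.93,-0.36,0,0,0,0,0],[1.86,-0.72,0,0,0,0,0],[1.86,-0.72,0,0,0,0,0]]]' 60
```

```text
time_s: 20.32
eef_pos: [381.1, 359.0, 42.4]
eef_rot: [-56.2, 90.0, 12.7]
force: [0.2, 0.8, -2.8]
finger_gap: 19.9
20.32 [381.1 359.   42.4] ytool ang 158.9 xtool [ 0.  0. -1.] j [-48.  29.   1. 115.  -1.  37. 113.] F [ 0.2  0.8 -2.8] gap 19.9
time_s: 20.7
eef_pos: [382.3, 358.1, 42.6]
eef_rot: [-55.8, 90.0, 13.2]
force: [0.0, -0.7, -3.1]
finger_gap: 19.4
time_s: 21.08
eef_pos: [383.3, 357.5, 42.5]
eef_rot: [122.3, 89.9, -168.7]
force: [-6.2, 1.1, -2.2]
finger_gap: 19.7
```

```bash
python3 -m crank '[[[0.93,-0.36,0,0,0,0,0],[1.86,-0.72,0,0,0,0,0],[1.86,-0.72,0,0,0,0,0]]]' 60; python3 -m crank '[[[0.93,-0.36,0,0,0,0,0],[0.93,-0.36,0,0,0,0,0]]]' 60; python3 -m crank '[[[0.93,-0.36,0,0,0,0,0],[0.93,-0.36,0,0,0,0,0]]]' 60
```

```text
time_s: 21.45
eef_pos: [383.9, 357.1, 42.3]
eef_rot: [122.9, 89.8, -168.0]
force: [-12.9, 3.3, -0.5]
finger_gap: 19.5
time_s: 21.7
eef_pos: [384.7, 356.7, 42.2]
eef_rot: [124.6, 89.8, -166.4]
force: [-13.1, 2.2, 0.1]
finger_gap: 19.5
time_s: 21.95
eef_pos: [385.6, 356.3, 42.2]
eef_rot: [125.7, 89.8, -165.3]
force: [-13.3, 1.8, -0.5]
finger_gap: 19.4
```

```bash
python3 -m crank '[[[0.93,-0.36,0,0,0,0,0],[0.93,-0.36,0,0,0,0,0]]]' 60; python3 -m crank '[[[0.93,-0.36,0,0,0,0,0],[0.93,-0.36,0,0,0,0,0]]]' 60
```

```text
time_s: 22.2
eef_pos: [386.3, 355.7, 42.0]
eef_rot: [130.3, 89.8, -160.7]
force: [-14.1, 1.6, -1.0]
finger_gap: 19.6
time_s: 22.45
eef_pos: [388.3, 355.2, 42.2]
eef_rot: [134.7, 89.9, -156.3]
force: [-7.3, 1.2, -4.0]
finger_gap: 19.4
```

```bash
python3 -m crank '[[[0.93,-0.36,0,0,0,0,0],[0.93,-0.36,0,0,0,0,0]]]' 60; python3 -m crank '[[[0.93,-0.36,0,0,0,0,0],[0.93,-0.36,0,0,0,0,0]]]' 60; python3 -m crank '[[[0.93,-0.36,0,0,0,0,0],[0.93,-0.36,0,0,0,0,0]]]' 60
```

```text
time_s: 22.7
eef_pos: [388.6, 354.9, 42.1]
eef_rot: [130.9, 89.8, -160.0]
force: [-12.8, 1.4, -1.1]
finger_gap: 19.8
time_s: 22.95
eef_pos: [388.7, 354.7, 42.0]
eef_rot: [129.7, 89.8, -161.2]
force: [-15.9, 1.6, -0.4]
finger_gap: 19.5
time_s: 23.2
eef_pos: [389.0, 354.5, 41.9]
eef_rot: [128.6, 89.7, -162.3]
force: [-20.8, 2.8, 1.1]
finger_gap: 19.4
```

```bash
python3 -m crank '[[[-23.3,9,0,0,0,0,0],[-7,52,0,0,0,0,0],[9.7,97,0,0,0,0,0],[9.7,97,0,0,0,0,0],[19,93.5,0,0,0,0,0],[25.5,91,0,0,0,0,0],[25.5,91,0,0,0,0,0]]]' 60; python3 st.py; python3 -m crank '[[[0.93,-0.36,0,0,0,0,0],[1.86,-0.72,0,0,0,0,0],[1.86,-0.72,0,0,0,0,0]]]' 60; python3 -m crank '[[[0.93,-0.36,0,0,0,0,0],[1.86,-0.72,0,0,0,0,0],[1.86,-0.72,0,0,0,0,0]]]' 60
```

```text
time_s: 24.08
eef_pos: [418.8, 444.0, 42.7]
eef_rot: [-121.0, 90.0, -52.2]
force: [-1.1, 0.2, -2.5]
finger_gap: 19.9
24.08 [418.8 444.   42.7] ytool ang 158.8 xtool [ 0. -0. -1.] j [-50.  36.   1. 102.  -1.  43. 110.] F [-1.1  0.2 -2.5] gap 19.9
time_s: 24.45
eef_pos: [419.8, 444.4, 42.6]
eef_rot: [-54.7, 90.0, 14.2]
force: [0.5, 0.1, -3.3]
finger_gap: 20.0
time_s: 24.82
eef_pos: [420.5, 444.2, 42.4]
eef_rot: [111.4, 89.9, -179.6]
force: [-6.5, 1.0, -0.7]
finger_gap: 19.5
```

```bash
python3 -m crank '[[[0.93,-0.36,0,0,0,0,0],[1.86,-0.72,0,0,0,0,0],[1.86,-0.72,0,0,0,0,0]]]' 60; python3 -m crank '[[[0.93,-0.36,0,0,0,0,0],[0.93,-0.36,0,0,0,0,0]]]' 60; python3 -m crank '[[[0.93,-0.36,0,0,0,0,0],[0.93,-0.36,0,0,0,0,0]]]' 60
```

```text
time_s: 25.2
eef_pos: [423.2, 443.2, 42.5]
eef_rot: [92.5, 90.0, 161.4]
force: [-0.5, 0.0, -3.7]
finger_gap: 19.4
time_s: 25.45
eef_pos: [424.8, 442.5, 42.6]
eef_rot: [-60.0, 90.0, 9.0]
force: [0.0, 0.3, -2.5]
finger_gap: 19.6
time_s: 25.7
eef_pos: [425.6, 442.2, 42.6]
eef_rot: [-52.9, 90.0, 16.1]
force: [-1.3, 0.9, -2.7]
finger_gap: 19.7
```

```bash
python3 -m crank '[[[0.93,-0.36,0,0,0,0,0],[0.93,-0.36,0,0,0,0,0]]]' 60; python3 -m crank '[[[0.93,-0.36,0,0,0,0,0],[0.93,-0.36,0,0,0,0,0]]]' 60
```

```text
time_s: 25.95
eef_pos: [426.5, 441.8, 42.6]
eef_rot: [-74.0, 90.0, -5.0]
force: [-1.2, 0.3, -3.1]
finger_gap: 19.4
time_s: 26.2
eef_pos: [427.2, 441.6, 42.6]
eef_rot: [64.2, 90.0, 133.2]
force: [-2.1, 2.0, -3.2]
finger_gap: 19.5
```

```bash
python3 -m crank '[[[-23.3,9,0,0,0,0,0],[-40,-34,0,0,0,0,0],[-56,-80,0,0,0,0,0],[-56,-80,0,0,0,0,0],[-46,-84.4,0,0,0,0,0],[-41,-86.5,0,0,0,0,0],[-41,-86.5,0,0,0,0,0]]]' 60; python3 st.py; python3 - <<'E'
from h import *
for c in("top","side"):
    f=grab_frame(c);np.savez("g_"+c,**f)
    for n in "mould insert strike_left strike_right insert_tab".split():
        print(c,n,[(np.round(d["at"]).tolist(),round(d["confidence"],2)) for d in place_of(c,n)[:2]])
E
```

```text
time_s: 27.08
eef_pos: [387.1, 355.1, 42.4]
eef_rot: [-65.3, 90.0, 3.6]
force: [-1.1, 0.2, -2.9]
finger_gap: 19.4
27.08 [387.1 355.1  42.4] ytool ang 158.9 xtool [ 0.  0. -1.] j [-47.  29.   1. 114.  -1.  37. 114.] F [-1.1  0.2 -2.9] gap 19.4
top mould [([514.0, 403.0, 0.0], 0.56), ([387.0, 352.0, 35.0], 0.28)]
top insert [([505.0, 406.0, 8.0], 0.6)]
top strike_left [([484.0, 460.0, 30.0], 0.96)]
top strike_right [([456.0, 383.0, 29.0], 0.7)]
top insert_tab []
side mould [([477.0, -329.0, -2.0], 0.58), ([520.0, 403.0, -2.0], 0.56)]
side insert [([503.0, 412.0, 9.0], 0.7)]
side strike_left [([485.0, 462.0, 29.0], 0.6)]
side strike_right [([451.0, 379.0, 31.0], 0.93)]
side insert_tab [([512.0, 406.0, 71.0], 0.77)]
```

```bash
python3 -m crank '[[[0.93,-0.36,0,0,0,0,0],[1.86,-0.72,0,0,0,0,0],[2.8,-1.07,0,0,0,0,0]]]' 60;python3 -m crank '[[[0.93,-0.36,0,0,0,0,0],[1.86,-0.72,0,0,0,0,0],[1.86,-0.72,0,0,0,0,0]]]' 60;python3 -m crank '[[[0.93,-0.36,0,0,0,0,0],[0.93,-0.36,0,0,0,0,0]]]' 60
```

```text
time_s: 28.05
eef_pos: [389.2, 353.9, 42.6]
eef_rot: [-72.3, 90.0, -3.4]
force: [-0.1, -0.7, -2.6]
finger_gap: 19.8
time_s: 28.42
eef_pos: [390.9, 353.2, 42.5]
eef_rot: [-178.2, 90.0, -109.3]
force: [-0.8, 0.5, -2.9]
finger_gap: 19.9
time_s: 28.68
eef_pos: [391.9, 352.8, 42.6]
eef_rot: [-56.9, 90.0, 12.0]
force: [-0.9, -0.2, -2.3]
finger_gap: 19.8
```

```bash
python3 -m crank '[[[0.7,-0.25,0,0,0,0,0],[1.4,-0.5,0,0,0,0,0],[1.4,-0.5,0,0,0,0,0],[-22,8.5,0,0,0,0,0],[-22,8.5,60,0,0,0,0],[-22,8.5,120,0,0,0,0],[-10,-20,180,0,0,0,0],[0,-60,195,0,0,-8,0]]]' 60; python3 -m crank '[[[10,-50,0,0,0,-8,0],[30,-105,0,0,0,-16,0],[55,-160,0,0,0,-25,0],[85,-210,0,0,0,-34,0],[110,-255,0,0,0,-43,0],[135,-292,0,0,0,-52,0],[139,-292,0,0,0,-61,0],[139,-292,0,0,0,-61,0]]]' 60;  python3 st.py
```

```text
time_s: 29.68
eef_pos: [393.0, 293.3, 240.9]
eef_rot: [-17.9, 89.7, 43.0]
force: [0.5, -0.3, -3.4]
finger_gap: 19.4
time_s: 30.68
eef_pos: [531.0, 0.6, 237.4]
eef_rot: [-106.4, 90.0, -106.5]
force: [-0.3, 0.8, -2.9]
finger_gap: 19.5
30.68 [531.    0.6 237.4] ytool ang 90.0 xtool [-0. -0. -1.] j [-25.  15.  26. 106.  -7.  61.  93.] F [-0.3  0.8 -2.9] gap 19.5
```

```bash
python3 -m crank '[[[0,-37,-30,0,0,0,0],[0,-37,-90,0,0,0,0],[0,-37,-150,0,0,0,0],[0,-37,-195,0,0,0,0],[0,-37,-205,0,0,0,0],[0,-37,-205,0,0,0,0]]]' 60; python3 st.py
```

```text
time_s: 31.42
eef_pos: [531.2, -35.9, 33.4]
eef_rot: [12.5, 90.0, 12.6]
force: [-0.5, -0.2, -2.6]
finger_gap: 19.5
31.42 [531.2 -35.9  33.4] ytool ang 90.1 xtool [ 0.  0. -1.] j [-16.  32.  21. 114. -18.  37. 106.] F [-0.5 -0.2 -2.6] gap 19.5
```

```bash
python3 -m crank '[[[0,0,-2,0,0,0,0],[0,0,-3.5,0,0,0,0],[0,0,-3.5,0,0,0,0]]]' 60; python3 st.py; python3 -m crank '[[[0,0,0,0,0,0,50],[0,0,0,0,0,0,60],[0,0,0,0,0,0,60],[0,0,0,0,0,0,60]]]' 60; python3 -m crank '[[[0,0,60,0,0,0,60],[0,0,120,0,0,0,60],[0,0,180,0,0,0,60],[0,0,200,0,0,0,60],[0,0,200,0,0,0,60]]]' 60;  python3 st.py
```

```text
time_s: 31.8
eef_pos: [531.2, -36.0, 29.7]
eef_rot: [5.5, 89.9, 5.5]
force: [0.3, 0.5, -3.0]
finger_gap: 19.2
31.8 [531.2 -36.   29.7] ytool ang 90.0 xtool [ 0.001  0.    -1.   ] j [-16.  32.  21. 114. -18.  37. 107.] F [ 0.3  0.5 -3. ] gap 19.2
time_s: 32.3
eef_pos: [530.9, -36.1, 29.1]
eef_rot: [-43.4, 90.0, -43.4]
force: [0.3, -0.1, 0.3]
finger_gap: 56.3
time_s: 32.92
eef_pos: [531.5, -36.1, 230.4]
eef_rot: [11.0, 89.8, 10.9]
force: [-0.2, -0.2, -0.5]
finger_gap: 59.8
32.92 [531.5 -36.1 230.4] ytool ang 90.0 xtool [ 0.003  0.001 -1.   ] j [-23.  16.  28. 107.  -8.  60.  98.] F [-0.2 -0.2 -0.5] gap 59.8
```

```bash
python3 - <<'E'
from h import *
fs=[]
for c in("top","side"):
    f=grab_frame(c);fs.append(f);P=cloud(f)
    for n in "mould insert strike_left strike_right insert_tab mallet".split():
        print(c,n,[(np.round(d["at"]).tolist(),round(d["confidence"],2)) for d in place_of(c,n)[:2]])
    m=(P[...,2]>68)&(P[...,2]<95)&(P[...,0]>460)&(P[...,0]<570)&(P[...,1]>350)&(P[...,1]<455)
    q=P[m]; print(len(q),q.mean(0),cv2.minAreaRect(q[:,:2].astype(np.float32)),q[:,2].max())
    g=(abs(P[...,0]-420)<30)&(abs(P[...,1]-430)<40); print("bench",np.nanmedian(P[g][:,2]))
a=cv2.resize(fs[0]["color"][160:260,140:340,::-1],(800,400),interpolation=cv2.INTER_CUBIC); cv2.imwrite("pics/c.png",a)
E
```

```text
top mould [([515.0, 403.0, 1.0], 0.58)]
top insert [([503.0, 406.0, 12.0], 0.93)]
top strike_left [([482.0, 459.0, 28.0], 0.58)]
top strike_right [([455.0, 380.0, 26.0], 0.64), ([485.0, 459.0, 30.0], 0.4)]
top insert_tab [([516.0, 410.0, 66.0], 0.81)]
top mallet []
39 [510.92926713 402.59005918  79.61664287] ((511.32012939453125, 403.4674377441406), (44.37326431274414, 11.808405876159668), 69.23249053955078) 84.27874618547374
bench -0.139203751584227
side mould [([518.0, 402.0, -1.0], 0.82)]
side insert [([504.0, 412.0, 10.0], 0.76)]
side strike_left [([486.0, 462.0, 28.0], 0.75), ([477.0, -327.0, -3.0], 0.16)]
side strike_right [([451.0, 376.0, 32.0], 0.49)]
side insert_tab [([514.0, 402.0, 70.0], 0.48)]
side mallet [([576.0, -36.0, -0.0], 0.63)]
31 [504.74654115 397.84572575  78.5222006 ] ((505.6905517578125, 402.4466247558594), (48.84468460083008, 12.386930465698242), 69.73028564453125) 87.38140036243016
bench 0.46743366021776256
```

View pics/c.png

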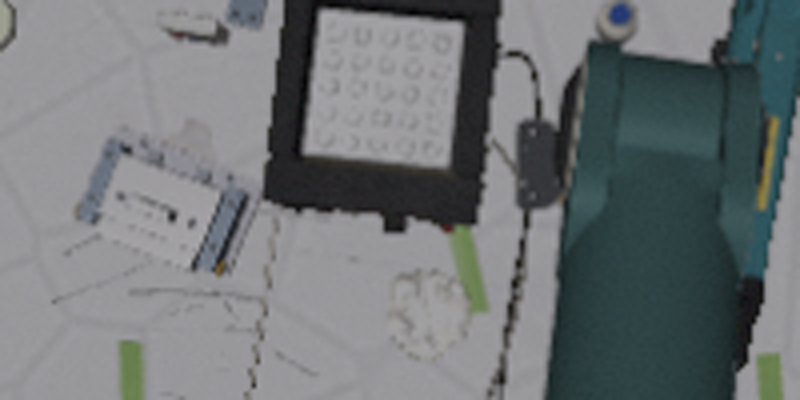

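```bash
python3 -m crank '[[[-3,55,0,0,0,9,60],[-6,110,0,0,0,18,60],[-9,165,0,0,0,27,60],[-12,220,0,0,0,36,60],[-15,275,0,0,0,45,60],[-18,330,0,0,0,54,60],[-20,385,0,0,0,62,60],[-20.5,440,0,0,0,69,60]]]' 60; python3 st.py
```

```text
time_s: 34.62
eef_pos: [510.1, 405.7, 229.2]
eef_rot: [-10.7, 90.0, 58.5]
force: [0.8, -0.4, 0.7]
finger_gap: 60.0
34.62 [510.1 405.7 229.2] ytool ang 159.2 xtool [ 0.  0. -1.] j [-45.  27.   5.  89.  -3.  65. 120.] F [ 0.8 -0.4  0.7] gap 60.0
```

```bash
python3 -m crank '[[[0.5,-1,-50,0,0,0,60],[0.5,-1,-100,0,0,0,60],[0.5,-1,-140,0,0,0,60],[0.5,-1,-152,0,0,0,60],[0.5,-1,-152,0,0,0,60],[0.5,-1,-152,0,0,0,60]]]' 30; python3 st.py; python3 -m crank '[[[0,0,0,0,0,0,0],[0,0,0,0,0,0,0],[0,0,0,0,0,0,0],[0,0,0,0,0,0,0],[0,0,0,0,0,0,0],[0,0,0,0,0,0,0]]]' 30
```

```text
time_s: 35.38
eef_pos: [511.7, 403.4, 78.9]
eef_rot: [-29.5, 89.9, 39.4]
force: [0.1, 0.5, 0.7]
finger_gap: 60.2
35.38 [511.7 403.4  78.9] ytool ang 158.9 xtool [ 0.002  0.002 -1.   ] j [-44.  36.   4.  95.  -3.  49. 121.] F [0.1 0.5 0.7] gap 60.2
time_s: 36.12
eef_pos: [510.8, 402.9, 77.1]
eef_rot: [152.3, 90.0, -138.8]
force: [-0.3, 0.3, -1.0]
finger_gap: 11.8
```

```bash
python3 -m crank '[[[0,0,0,0,0,0,0],[0,0,3,0,0,0,0],[0,0,6,0,0,0,0],[0,0,10,0,0,0,0],[0,0,10,0,0,0,0]]]' 60; python3 -m crank '[[[0,0,15,0,0,0,0],[0,0,35,0,0,0,0],[0,0,60,0,0,0,0],[0,0,60,0,0,0,0]]]' 60;python3 st.py
```

```text
time_s: 36.75
eef_pos: [511.0, 402.9, 87.5]
eef_rot: [-37.0, 90.0, 31.9]
force: [-0.9, 0.0, -2.7]
finger_gap: 11.7
time_s: 37.25
eef_pos: [511.9, 403.7, 150.1]
eef_rot: [-28.6, 89.8, 40.4]
force: [0.5, 0.4, -3.5]
finger_gap: 11.6
37.25 [511.9 403.7 150.1] ytool ang 158.9 xtool [ 0.003  0.003 -1.   ] j [-44.  31.   5.  93.  -3.  56. 120.] F [ 0.5  0.4 -3.5] gap 11.6
```

```bash
python3 -m crank '[[[0,-10,60,0,0,0,0],[0,-40,110,0,0,-5,0],[0,-90,145,0,0,-10,0],[0,-140,150,0,0,-18,0],[0,-190,150,0,0,-26,0],[0,-240,150,0,0,-34,0],[0,-290,150,0,0,-42,0],[0,-340,150,0,0,-50,0]]]' 60; python3 st.py;python3 -m crank '[[[0,-55,0,0,0,-5,0],[0,-110,0,0,0,-10,0],[0,-165,0,0,0,-15,0],[-10,-220,0,0,0,-19,0],[-20,-275,0,0,0,-19,0],[-30,-330,0,0,0,-19,0],[-35,-380,0,0,0,-19,0],[-35,-393,0,0,0,-19,0]]]' 60; python3 st.py
```

```text
time_s: 38.25
eef_pos: [510.5, 61.2, 296.9]
eef_rot: [98.3, 90.0, 117.0]
force: [1.7, 0.0, -2.4]
finger_gap: 11.8
38.25 [510.5  61.2 296.9] ytool ang 108.7 xtool [-0.  0. -1.] j [-30.   9.  22. 104.  -4.  68. 102.] F [ 1.7  0.  -2.4] gap 11.8
time_s: 39.25
eef_pos: [474.4, -333.2, 296.8]
eef_rot: [-124.3, 89.9, -124.6]
force: [-1.1, 0.2, -2.6]
finger_gap: 11.8
39.25 [ 474.4 -333.2  296.8] ytool ang 89.7 xtool [-0.001 -0.001 -1.   ] j [  2.  19.  38.  96. -12.  70. 133.] F [-1.1  0.2 -2.6] gap 11.8
```

```bash
python3 -m crank '[[[2,3,-50,0,0,0,0],[2,3,-100,0,0,0,0],[2,3,-150,0,0,0,0],[2,3,-190,0,0,0,0],[2,3,-210,0,0,0,0],[2,3,-215,0,0,0,0],[2,3,-215,0,0,0,0]]]' 60; python3 st.py; python3 - <<'E'
from h import *
fs=[]
for c in("top","side"):
    f=grab_frame(c);fs.append(f)
    for n in "insert tray".split():
        print(c,n,[(np.round(d["at"]).tolist(),round(d["confidence"],2)) for d in place_of(c,n)[:2]])
cv2.imwrite("pics/d.png",np.hstack([cv2.resize(fs[0]["color"][150:270,300:420,::-1],(400,400),interpolation=3),cv2.resize(fs[1]["color"][190:330,170:310,::-1],(400,400),interpolation=3)]))
E
```

```text
time_s: 40.12
eef_pos: [478.5, -327.4, 83.0]
eef_rot: [-27.3, 89.9, -27.3]
force: [1.3, -0.6, -2.0]
finger_gap: 11.7
40.12 [ 478.5 -327.4   83. ] ytool ang 90.0 xtool [ 0.001 -0.001 -1.   ] j [  8.  33.  31. 106. -23.  47. 140.] F [ 1.3 -0.6 -2. ] gap 11.7
top insert [([486.0, -321.0, 14.0], 0.75), ([650.0, -268.0, -0.0], 0.67)]
top tray [([480.0, -333.0, -2.0], 0.6)]
side insert [([481.0, -315.0, 17.0], 0.82), ([519.0, 404.0, 0.0], 0.7)]
side tray [([477.0, -329.0, -0.0], 0.9)]
```

View pics/d.png

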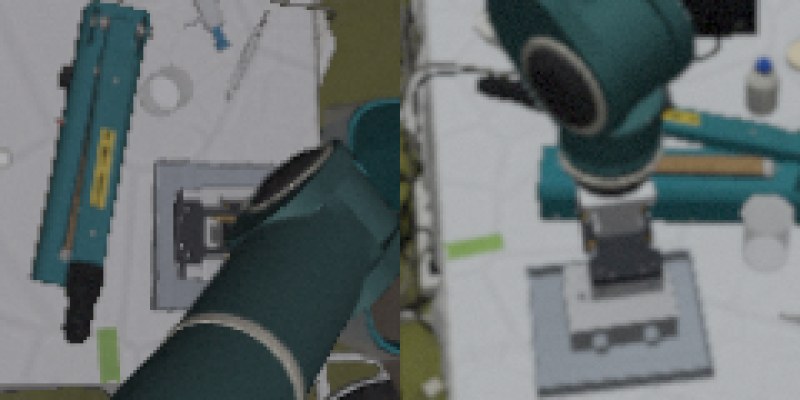

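Insert (side panel, ~(620,320)) hangs inside the tray outline, long side along the tray's x, clear of the walls. Lowering it.

```bash
python3 -m crank '[[[0,0,-5,0,0,0,0],[0,0,-9,0,0,0,0],[0,0,-11,0,0,0,0],[0,0,-11,0,0,0,0]]]' 60; python3 -m crank '[[[0,0,-1,0,0,0,0],[0,0,-1,0,0,0,0]]]' 60
```

```text
time_s: 40.92
eef_pos: [477.7, -327.1, 70.9]
eef_rot: [168.2, 90.0, 168.1]
force: [0.0, -0.7, -2.6]
finger_gap: 11.7
time_s: 41.18
eef_pos: [477.9, -327.1, 70.1]
eef_rot: [-57.9, 90.0, -57.9]
force: [-0.2, -0.6, -2.7]
finger_gap: 11.1
```

```bash
python3 -m crank '[[[0,0,-0.5,0,0,0,0],[0,0,-1,0,0,0,0],[0,0,-1,0,0,0,0]]]' 60
```

```text
time_s: 41.55
eef_pos: [478.0, -327.2, 70.0]
eef_rot: [23.6, 90.0, 23.6]
force: [-5.5, 4.7, 15.1]
finger_gap: 11.7
```

Seated (force reversed to +15 N). Release and retreat.

```bash
python3 -m crank '[[[0,0,0.5,0,0,0,0],[0,0,0.8,0,0,0,30],[0,0,0.8,0,0,0,40],[0,0,0.8,0,0,0,40],[0,0,0.8,0,0,0,40]]]' 60;  python3 -m crank '[[[0,0,40,0,0,0,40],[0,0,90,0,0,0,40],[0,0,150,0,0,0,40],[0,0,210,0,0,0,40],[-40,60,230,0,0,0,40],[-60,120,230,0,0,0,40],[-80,170,230,0,0,0,40],[-80,170,230,0,0,0,40]]]' 60; python3 st.py; python3 - <<'E'
from h import *
fs=[]
for c in("top","side"):
    f=grab_frame(c);fs.append(f);P=cloud(f)
    for n in "insert tray mallet beaker bottle_small".split():
        print(c,n,[(np.round(d["at"]).tolist(),round(d["confidence"],2)) for d in place_of(c,n)[:2]])
    m=(P[...,0]>430)&(P[...,0]<525)&(P[...,1]<-290)&(P[...,1]>-370); q=P[m]
    print("block top",np.median(q[(q[:,2]>25)&(q[:,2]<55),2]),"tab",np.nanmax(q[:,2]))
cv2.imwrite("pics/e.png",np.hstack([cv2.resize(fs[0]["color"][150:270,270:390,::-1],(400,400),interpolation=3),cv2.resize(fs[1]["color"][190:330,170:310,::-1],(400,400),interpolation=3)]))
E
```

```text
time_s: 42.18
eef_pos: [477.9, -327.1, 69.9]
eef_rot: [-79.6, 90.0, -79.6]
force: [-0.4, -0.5, 0.5]
finger_gap: 39.9
time_s: 43.18
eef_pos: [397.1, -154.0, 300.3]
eef_rot: [46.7, 89.9, 47.0]
force: [0.2, -0.8, -0.4]
finger_gap: 39.8
43.18 [ 397.1 -154.   300.3] ytool ang 90.2 xtool [ 0.002  0.002 -1.   ] j [-18.  -2.  34. 115.   1.  67. 106.] F [ 0.2 -0.8 -0.4] gap 39.8
top insert [([484.0, -317.0, -1.0], 0.85)]
top tray [([475.0, -332.0, -1.0], 0.7)]
top mallet [([570.0, -37.0, 1.0], 0.83)]
top beaker [([650.0, -268.0, -2.0], 0.77)]
top bottle_small [([697.0, -52.0, -1.0], 0.66)]
block top 39.69128280140184 tab 82.81575824270426
side insert [([481.0, -313.0, 2.0], 0.97), ([522.0, 404.0, -2.0], 0.37)]
side tray [([479.0, -327.0, -1.0], 0.59)]
side mallet [([574.0, -37.0, 4.0], 0.53)]
side beaker [([653.0, -268.0, -0.0], 0.57)]
side bottle_small [([700.0, -52.0, -2.0], 0.6)]
block top 40.12560641499119 tab 79.42720527905375
```

View pics/e.png

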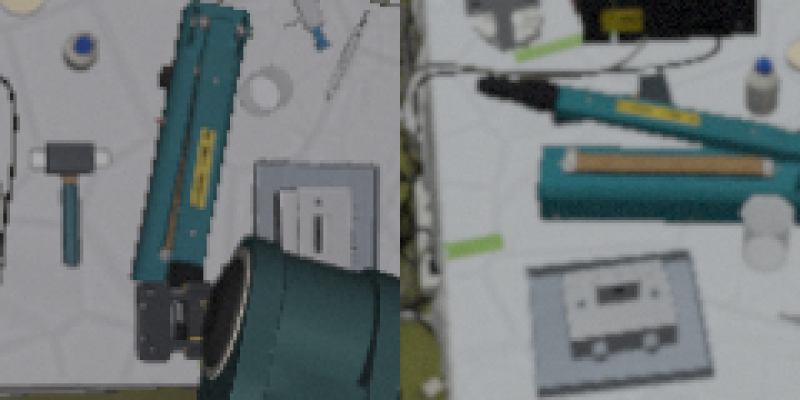

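```bash
python3 -c "
from bench import *
print(finish_job())"
```

```text
the job is handed in; nothing more can be done
None
```

The insert is out of the mould and standing upright in the steel tray, and the job is handed in at about 43 s; no verdict is reported.

- **Freeing the insert:** I gave it five alternating taps (L, R, L, R, L) with the mallet. The highest force I read was about 22 N, at the end of a step. An even-up move on the right followed, which met no force. The networks then put both striking spots about 14 mm further forward, so the insert was clear of the plungers and square to the mould.
- **Mallet:** I gripped it at 60 N, because the gripper cannot reach the 100 N you asked for. It did not twist noticeably, and I laid it back flat, close to where it had been.
- **Insert:** I lifted it by the tab, felt it seat on the tray floor at about 15 N, and let go.

**Last checks:**
- The insert's origin was about 5 mm in x and 15 mm in y from the tray's centre. Its block top was about 40 mm high, which fits the insert lying flat on the floor.
- The mallet lay flat, with height estimates of 1 and 4 mm from the two cameras.
- The beaker and bottle were within about 4 mm of where they started, which is as fine as the networks measure.
- The gripper was empty and clear of everything, reading almost no force.

No check failed. The cameras disagreed by a few mm, mostly on heights and on the insert and mallet positions.

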